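# Prime the generator and hold the choke at its marker

### The job

Get the generator ready to start from its console on the bench: press the round key fully down and let it come back up, then press the square key fully down and let it come back up; do not press the long bar-shaped key. Then pull the spring-loaded choke handle out towards the robot's side until the pointer on its slide lines up with the tip of the small steel marker clipped beside the track, and keep it there: it springs back if let go, so finish while still gripping the handle and holding it steady at the marker. Leave the socket, the bottle, the tape measure and the wrench where they are.

Things in the scene. Friction and masses are not known exactly. Their poses are not given: they have to be found in the camera images.
- console: Grey metal starter console with an aluminium deck, 250 (x) x 340 (y) x 80 mm high, fixed to the bench. Origin: centre of its underside. Its -x side faces the robot, yaw up to 0.3 rad. The choke track runs along its x axis at y = -85 mm; the three keys stand in a row along its y axis at x = -30 mm, y = 15, 73 and 131 mm, in any order.
- round_key_top (a point): Centre of the top of the round key: black cap 30 mm across, on a grey 48 mm square base 6 mm high. Cap top is 18 mm above the deck when up. All three bases are alike.
- square_key_top (a point): Centre of the top of the square key: black cap 27 x 27 mm, cap top 18 mm above the deck when up.
- bar_key_top (a point): Centre of the top of the long bar-shaped key (13 mm wide in the console's y, 40 mm long in its x), black, 18 mm above the deck. Not to be pressed.
- round_key (a joint): How far the round key is pressed, m: 0 up, 0.006 fully down. Spring: 1.5 N to start, 5 N fully down.
- square_key (a joint): How far the square key is pressed, m: 0 up, 0.006 fully down. Same spring.
- bar_key (a joint): How far the bar key is pressed, m: 0 up, 0.006 fully down. Same spring. Must stay up.
- choke (a joint): How far the choke slide is pulled out, m: 0 home (as it starts), 0.078 at its end stop; grows as it moves along the console's -x. A spring pulls it home with 5 N at 0, rising by 1 N per 10 mm; no latch.
- choke_grip (a point): Grip point at the middle of the choke handle: an upright black block, 20 mm thick along the console's x, 48 mm wide along its y, 18 to 60 mm above the deck, on a 50 x 50 mm steel slide plate whose top is 12 mm above the deck. The point is 40 mm above the deck and moves with the slide. Can be pinched from above, fingers closing along the console's x.
- choke_pointer (a point): Tip of the small dark steel pointer (7 mm wide, 10 mm above the deck) on the slide plate's -y side, 34 mm from the handle's centre line along the console's -y and at the same console x as the grip point. It moves with the slide.
- marker: Small dark steel marker clip (20 x 20 x 14 mm block with a round screw on top, 20 mm high in all, and a 7 mm wide pointer aimed at the track), fixed on the track's -y side, axes parallel to the console's. Origin on the deck under its pointer's middle line. Its distance along the console's -x from the slide's pointer with the slide home, 30 to 62 mm, is how far to pull.
- marker_tip (a point): Tip of the marker's pointer, 10 mm above the deck and 3 mm towards the track from the marker's origin, at the same console x.
- socket: Steel wrench socket, 28 mm across, 36 mm high, standing on the rear (+x) part of the console's deck behind the keys. Leave alone. Origin: centre of its underside.
- oil_bottle: Grey oil bottle with a black cap, 70 mm across, 170 mm high, standing on the bench to the left (+y) of the console. Leave alone. Origin: centre of its underside.
- tape: Black and yellow tape measure, 70 x 66 x 35 mm, lying on the bench to the right (-y) of the console. Leave alone. Origin: centre of its underside.
- wrench: Steel wrench, 190 mm long, lying on the bench to the right (-y) of the console, beyond the tape measure. Leave alone.

How it is judged:
By the outcome, as a careful person would: the job done as asked, in the order asked, and still so for the second after the job is handed in, while the arm keeps its last pose, push and grip.
It also fails if it takes over 51 s, if anything falls off the work surface, if the arm or the gripper's body presses on something with over 40 N, if the wrist force passes 120 N, or if a joint passes its speed limit or range.

### The arm

A 6-joint arm with a two-finger parallel gripper is mounted at the origin on the work surface. World frame = base frame: x ahead of the robot, y to its left, z up, the work surface at z = 0. Lengths are in mm, angles in rad, forces in N, time in s.
With the tool pointing down it reaches from about 350 to 975 mm from the base axis. Payload 7.1 kg.
Tool frame: the origin (TCP) lies midway between the tips of the shut fingers; the grasp point (between the pads) lies 19 mm behind it (ctrl.grip_depth is the distance from the TCP to the grasp point, in mm); z points along the fingers, y is the line along which they close (so a half turn about z gives the same grasp; the last joint's range is limited). The gripper opens to 88 mm and grips with 3 to 60 N. Pads are 20 mm wide; open, the fingers measure 115 mm over their backs; the gripper's body (75 mm by 178 mm) begins 61 mm behind the grasp point.
Start: joints at [1.125, 0.423, 1.63, -0, 1.089, -0.019], TCP at [258.692, 568.931, 190.975] pointing down, gripper open.
Joint ranges: [-3, 3], [-0.9, 2.11], [0.09, 2.58], [-1.31, 4.45], [0.11, 2.69], [-2.54, 2.54]. Speed limits (rad/s): [2.39, 2.39, 3.01, 3.14, 3.14, 3.14].

### API

Orientations are given as a rotation vector (axis times angle).
In Python, from workcell import ctrl, cams gives the robot as it stands.
- The arm moves only by the tool move_arm, never from a script. Its argument "steps" is a list of rows, each a list of 3 entries, a list of its own where there are three numbers: the shift along the tool's x, y, z in units of 25 mm (1.0 is 25 mm), then the turn about the tool's z in units of 5 degrees (1.0 is 5 degrees), then the closure, from 0 (fully open) to 1 (shut). A call has 1 to 20 rows; each row shifts and turns the commanded pose from where the row before left it, along the tool's axes as they then stand; what a row does not reach is not made up. A row lasts 1/12 s, in which the tool goes at most 41.7 mm and 7.16 degrees, less where a joint would pass 70% of its speed; a pose out of reach is approached as far as the arm can. A call is refused whole if a number of a shift passes 1 or a number of a turn 1, either way. A call with a gripper value outside its range is refused whole. The fingers move at their own pace and stop on an object; the grip force is fixed at half the most. Time passes only in rows, so rows that do not move let the fingers close. It gives the time, the measured TCP pose, the force, the opening and the grip force at its end, in the units of the state.
- ctrl.get_obs(): the state, without advancing time (a new reading comes with each control period).
- cams.get_image(name): name is "side" or "top"; returns a dict with "image" (384x512x3 uint8, red, green, blue), "camera_matrix" (3x3 intrinsics, pixels), "k1" (the pictures are not rectified: a ray, as slopes to the right and down, at radius r is drawn at 1 + k1 r^2 times it, then the intrinsics apply), "xyz" and "rotation" of the camera in the world. Camera axes: x right, y down, z forward; pixel columns grow to the right and rows downward; lengths in mm; the calibration is good to about 2 mm. A picture is of the moment at which its call begins. There is no depth.
- ctrl.close_job(): hands the job in; it is judged then, once.
Trained networks look in the newest picture that a camera, given by its name, has taken for a name from the list of things; names that differ only in an ending like _2 or _b are one class to them, and where a whole thing is asked for, a point or a joint stands for the part that bears it (a point fixed in the world has none). Each returns a list of dicts, best first, with "p" (0 to 1); they miss things now and then, are a little off and sometimes report something else, mostly with a low value. They report only what shows in the picture. A call takes as long as a camera call.
- cams.boxes_of(camera, thing): "rect" ([centre column, centre row, width, height] in pixels, round what is visible of it).
- cams.cut_out(camera, thing): "pixels" (384x512 bool, what is visible of it) and "rect" ([centre column, centre row, width, height] in pixels, round what is visible of it).
The state is a dict: "t": time; "qpos": joint angles; "qvel": joint speeds; "joint_torque": joint torques, N m; "ee_pos": TCP position; "orientation": TCP orientation; "ft_force": force on the tool from outside, world axes, zero at the start; "moment": the same for the moment, N m; "width": finger opening in mm; "grasp_force": force on a finger pad.
Only numpy, scipy, OpenCV 4.12 (cv2) and the standard library are available. Lean on these libraries where they do the work, as an engineer would, in place of code of your own. Each camera call takes 0.05 s, during which the arm holds its last target. There are 200 camera calls.

## Working session

There is one attempt and no reset: what is moved stays moved. The work goes in short steps, Python scripts to look and compute and a tool call to move; the robot and the scene stay as the last step left them, time stands still between calls to the robot, and variables do not carry over. Pictures are saved under pics/ and viewed, at most 10 in all, crops included, and the job is handed in when it is done.

Besides the shell and the picture viewer there is one more tool, called after ">>>" as name([rows], argument=value, ...), one row to a line, values as JSON. move_arm: Moves the arm, as the interface text tells. Its arguments: {"type":"object","properties":{"steps":{"type":"array"}},"required":["steps"]}

```bash
mkdir -p pics
cat > h.py <<'E'
import numpy as np, cv2
from workcell import ctrl, cams
def ray(im,uv):
    K=np.array(im["camera_matrix"]);d=(np.array(uv,float)-K[:2,2])/[K[0,0],K[1,1]]
    s=d.copy()
    for _ in range(20): s=d/(1+im["k1"]*(s@s))
    return np.array(im["xyz"],float),np.array(im["rotation"])@[*s,1]
def onz(im,uv,z):
    o,r=ray(im,uv);return o+r*(z-o[2])/r[2]
def proj(im,P):
    R=np.array(im["rotation"]);c=R.T@(np.array(P,float)-im["xyz"]);s=c[:2]/c[2];s=s*(1+im["k1"]*(s@s))
    K=np.array(im["camera_matrix"]);return s*[K[0,0],K[1,1]]+K[:2,2]
E
python3 - <<'E'
from h import *
for n in("top","side"):
    im=cams.get_image(n);cv2.imwrite(f"pics/{n}0.png",cv2.resize(im["image"][:,:,::-1],(800,600),interpolation=cv2.INTER_CUBIC))
    print(n,im["xyz"],np.round(im["rotation"],3).tolist(),im["k1"],np.round(im["camera_matrix"],1).tolist())
    for t in("round_key_top","square_key_top","bar_key_top","choke_grip","choke_pointer","marker","console","socket"):
        print(t,[(np.round(b["rect"],1).tolist(),round(b["p"],2)) for b in cams.boxes_of(n,t)[:2]])
print({k:np.round(v,3).tolist() for k,v in ctrl.get_obs().items()})
E
```

```text
top [ 326.33064228   11.91069786 1611.97212892] [-2.159, 2.14, -0.126] 0.014946734310230407 [[464.4, 0.0, 250.1], [0.0, 464.4, 190.4], [0.0, 0.0, 1.0]]
round_key_top [([260.0, 189.2, 7.8, 8.4], 0.62)]
square_key_top [([276.3, 186.6, 12.8, 5.2], 0.6)]
bar_key_top [([241.6, 194.4, 8.2, 7.3], 0.61), ([303.4, 160.4, 17.2, 17.5], 0.21)]
choke_grip [([303.9, 156.6, 18.0, 14.6], 0.81)]
choke_pointer [([304.6, 160.3, 16.8, 16.6], 0.52), ([280.6, 187.6, 7.3, 10.4], 0.19)]
marker [([304.8, 159.3, 18.9, 21.2], 0.41)]
console [([280.4, 178.1, 110.6, 88.9], 0.68)]
socket []
side [ 426.02178483 -814.78570898  653.94176931] [-2.175, 0.12, -0.08] -0.04853142800980071 [[364.1, 0.0, 250.6], [0.0, 364.1, 191.3], [0.0, 0.0, 1.0]]
round_key_top []
square_key_top [([303.9, 215.2, 23.3, 35.4], 0.6), ([254.3, 202.5, 11.4, 10.6], 0.58)]
bar_key_top [([247.8, 179.0, 11.5, 6.2], 0.53)]
choke_grip [([302.0, 214.1, 27.2, 34.9], 0.64), ([284.5, 175.4, 14.7, 7.6], 0.22)]
choke_pointer [([302.4, 213.6, 22.8, 33.6], 0.69)]
marker [([290.4, 241.4, 7.9, 12.2], 0.41)]
console [([275.9, 226.4, 132.7, 111.1], 0.91)]
socket []
{'t': 0.9, 'qpos': [1.125, 0.423, 1.63, -0.0, 1.089, -0.019], 'qvel': [-0.001, -0.001, 0.001, 0.0, 0.001, 0.001], 'joint_torque': [-0.0, -54.457, -27.405, 0.064, 0.017, -0.0], 'ee_pos': [258.702, 568.931, 190.983], 'orientation': [0.665, 3.07, 0.0], 'ft_force': [-0.729, -0.447, -0.552], 'moment': [-0.011, 0.036, -0.012], 'grasp_force': 0.0, 'width': 87.751}
```

View pics/top0.png

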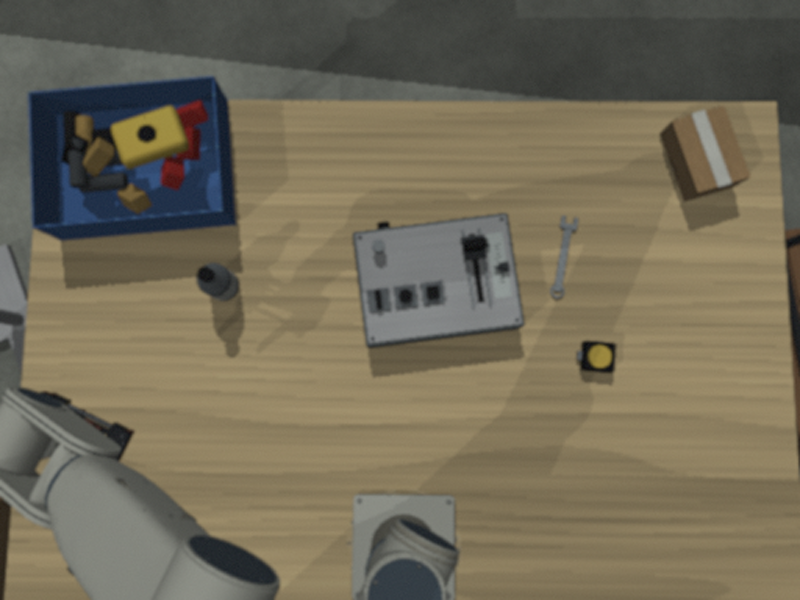

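View pics/side0.png

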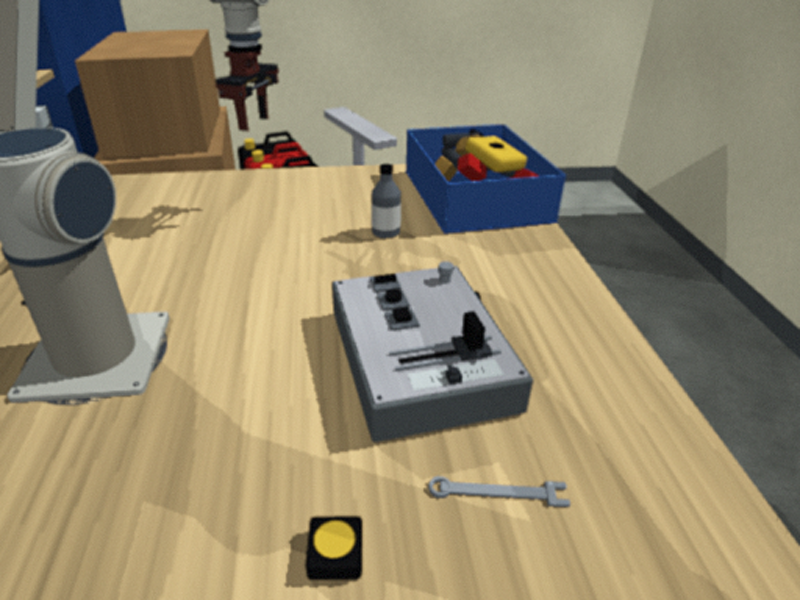

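The top view shows the console deck with corners at about (354,234), (506,214), (523,325) and (369,345) in the 800-pixel picture. The keys are at (378,300), (405,297) and (432,293), the handle at (474,245) and the marker at (502,268). The side view agrees. I'll fit the console pose and zoom in.

```bash
sed -i 's/np.array(im\["rotation"\])/cv2.Rodrigues(np.array(im["rotation"],float))[0]/' h.py
python3 - <<'E'
from h import *
from scipy.optimize import least_squares
a=cams.get_image("top");b=cams.get_image("side")
T=np.array([(354,234),(506,214),(523,325),(369,345)])/1.5625   # BL(+x+y), (+x-y), (-x-y), (-x+y)
S=np.array([(455,267),(529,377),(376,402),(335,281)])/1.5625
C=[(125,170,80),(125,-170,80),(-125,-170,80),(-125,170,80)]
def W(p,q):
    c,s=np.cos(p[2]),np.sin(p[2]);return np.array([p[0]+c*q[0]-s*q[1],p[1]+s*q[0]+c*q[1],q[2]])
def res(p,f): return np.concatenate([(proj(a,W(p,q))-t) for q,t in zip(C,T)]*f[0]+[(proj(b,W(p,q))-t) for q,t in zip(C,S)]*f[1])
for f in((1,0),(0,1),(1,1)):
    r=least_squares(res,[500,0,0.1],args=(f,));print(f,r.x.round(3),np.abs(r.fun).max().round(2))
p=r.x
outs=[]
for n,im,w,k in(("top",a,(222,130,118,96),6),("side",b,(205,160,140,122),5)):
    x,y,dx,dy=w;I=cv2.resize(im["image"][y:y+dy,x:x+dx,::-1],None,fx=k,fy=k,interpolation=cv2.INTER_CUBIC)
    def mark(q,col):
        u=(proj(im,W(p,q))-[x,y]+.5)*k;cv2.circle(I,tuple(int(v) for v in u),2,col,-1)
    for q in C: mark(q,(0,0,255))
    for y0 in(15,73,131): mark((-30,y0,98),(0,255,0))
    cv2.imwrite(f"pics/{n}1.png",I)
E
```

```text
(1, 0) [ 5.65633e+02 -6.96110e+01  1.41000e-01] 1.87
(0, 1) [ 5.7218e+02 -6.4794e+01  1.3600e-01] 3.92
(1, 1) [ 5.6947e+02 -6.7804e+01  1.3900e-01] 3.66
```

View pics/top1.png

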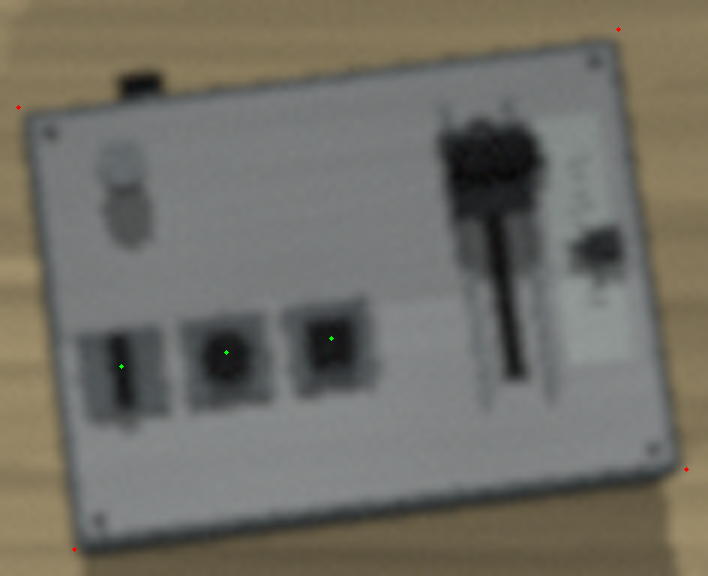

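View pics/side1.png

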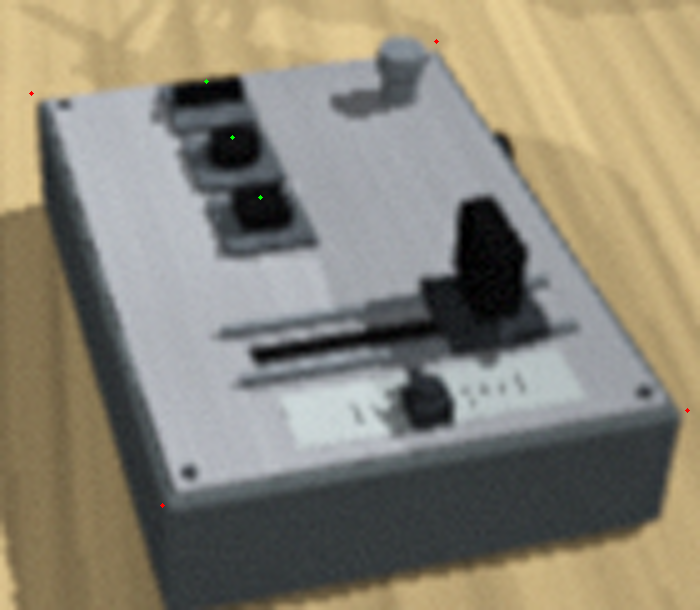

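Key order from +y: bar, round, square. In the top crop they are at (122,366), (228,355) and (332,342). In the side crop the slide pointer is at about (488,360) and the marker tip at about (415,375). I'll refit with a free edge inset and the key tops, then locate the handle and marker.

Run:
```python
from h import *
from scipy.optimize import least_squares
a=cams.get_image("top");b=cams.get_image("side")
ft=lambda u:np.array(u)/6-.5+[222,130]
fs=lambda u:np.array(u)/5-.5+[205,160]
def W(p,q):
    c,s=np.cos(p[2]),np.sin(p[2]);return np.array([p[0]+c*q[0]-s*q[1],p[1]+s*q[0]+c*q[1],q[2]])
def L(p,w):
    c,s=np.cos(p[2]),np.sin(p[2]);x,y=w[0]-p[0],w[1]-p[1];return np.round([c*x+s*y,-s*x+c*y,w[2]],1)
PT=[((1,1),(26,115)),((1,-1),(616,41)),((-1,-1),(681,467)),((-1,1),(80,549))]
PS=[((1,-1),(681,412)),((-1,-1),(174,494)),((-1,1),(40,101))]
KT=[((-30,131,98),(122,366)),((-30,73,98),(228,356)),((-30,15,98),(332,342))]
KS=[((-30,131,98),(208,90)),((-30,73,98),(234,142)),((-30,15,98),(262,203))]
def res(p,f):
    c=lambda s:(s[0]*(125-p[3]),s[1]*(170-p[3]),80); r=[[p[3]*.05]]
    if f[0]: r+=[proj(a,W(p,c(s)))-ft(u) for s,u in PT]+[proj(a,W(p,s))-ft(u) for s,u in KT]
    if f[1]: r+=[proj(b,W(p,c(s)))-fs(u) for s,u in PS]+[proj(b,W(p,s))-fs(u) for s,u in KS]
    return np.concatenate(r)
for f in((1,0),(0,1),(1,1)):
    r=least_squares(res,[568,-68,.14,2],args=(f,));p=r.x;print(f,p.round(3),np.abs(r.fun).max().round(2))
    for n,im,F,L0 in(("top",a,ft,dict(tip=((574,250),90),block=((603,247),94),handle_t=((495,158),140))),("side",b,fs,dict(tip=((415,376),90),ptr=((489,361),90),screw=((427,380),100),htop=((481,202),140)))):
        for k,(u,z) in L0.items(): print(" ",n,k,L(p,onz(im,F(u),z)))
for q in((-30,73,98),(-30,15,98)): print(q,W(p,q).round(1))
```

```text
(1, 0) [ 5.67665e+02 -6.83580e+01  1.38000e-01  3.06400e+00] 0.53
  top tip [   4.7 -124.7   90. ]
  top block [   3.7 -140.2   94. ]
  top handle_t [ 52.1 -82.3 140. ]
  side tip [   7.4 -126.9   90. ]
  side ptr [  44.8 -125.2   90. ]
  side screw [   7.4 -141.3  100. ]
  side htop [ 57.7 -68.4 140. ]
(0, 1) [ 5.70273e+02 -7.13290e+01  1.42000e-01  4.70100e+00] 1.55
  top tip [   2.  -121.5   90. ]
  top block [   0.9 -136.9   94. ]
  top handle_t [ 49.6 -79.2 140. ]
  side tip [   4.7 -123.6   90. ]
  side ptr [  42.1 -122.1   90. ]
  side screw [   4.6 -138.   100. ]
  side htop [ 55.3 -65.3 140. ]
(1, 1) [ 5.69423e+02 -6.92910e+01  1.41000e-01  3.67000e+00] 1.35
  top tip [   2.7 -123.6   90. ]
  top block [   1.6 -139.    94. ]
  top handle_t [ 50.2 -81.3 140. ]
  side tip [   5.4 -125.7   90. ]
  side ptr [  42.8 -124.2   90. ]
  side screw [   5.3 -140.2  100. ]
  side htop [ 55.9 -67.4 140. ]
(-30, 73, 98) [529.4  -1.2  98. ]
(-30, 15, 98) [537.6 -58.7  98. ]
```

Both fits agree to 2–3 mm: console at about (568.5, -69), yaw 0.139. Round key is near (529,-1) and square near (537,-58.5). First I travel there with the fingers closed, then turn so they close along the console's x.

>>> move_arm([
  [[-0.96, -0.81, 0], 0, 1],
  [[-0.96, -0.81, 0], 0, 1],
  [[-0.96, -0.81, 0], 0, 1],
  [[-0.96, -0.81, 0], 0, 1],
  [[-0.96, -0.81, 0], 0, 1],
  [[-0.96, -0.81, 0], 0, 1],
  [[-0.96, -0.81, 0], 0, 1],
  [[-0.96, -0.81, 0], 0, 1],
  [[-0.96, -0.81, 0], 0, 1],
  [[-0.96, -0.81, 0], 0, 1],
  [[-0.96, -0.81, 0], 0, 1],
  [[-0.96, -0.81, 0], 0, 1],
  [[-0.96, -0.81, 0], 0, 1],
  [[-0.96, -0.81, 0], 0, 1],
  [[-0.96, -0.81, 0], 0, 1],
  [[-0.96, -0.81, 0], 0, 1],
  [[-0.96, -0.81, 0], 0, 1],
  [[-0.96, -0.81, 0], 0, 1],
  [[-0.96, -0.81, 0], 0, 1],
  [[-0.96, -0.81, 0], 0, 1],
])

```text
t: 2.77
ee_pos: [528.5, -0.0, 191.2]
orientation: [0.665, 3.07, 0.0]
ft_force: [0.3, 0.6, 0.0]
width: 0.4
grasp_force: 0.0
```

>>> move_arm([
  [[0, 0, 0], 1, 1],
  [[0, 0, 0], 1, 1],
  [[0, 0, 0], 1, 1],
  [[0, 0, 0], 1, 1],
  [[0, 0, 0], 1, 1],
  [[0, 0, 0], 1, 1],
  [[0, 0, 0], 1, 1],
  [[0, 0, 0], 1, 1],
  [[0, 0, 0], 1, 1],
  [[0, 0, 0], 1, 1],
  [[0, 0, 0], 1, 1],
  [[0, 0, 0], 0.55, 1],
  [[0, 0, 0.8], 0, 1],
  [[0, 0, 0.8], 0, 1],
  [[0, 0, 0.8], 0, 1],
  [[0, 0, 0], 0, 1],
  [[0, 0, 0], 0, 1],
])

```text
t: 4.18
ee_pos: [527.3, 1.6, 130.5]
orientation: [-2.064, -2.366, 0.002]
ft_force: [0.6, -0.8, 0.3]
width: 0.5
grasp_force: 0.0
```

Run:
```python
from h import *
b=cams.get_image("side");x,y,dx,dy=205,130,140,120;k=5
I=cv2.resize(b["image"][y:y+dy,x:x+dx,::-1],None,fx=k,fy=k,interpolation=cv2.INTER_CUBIC)
t=ctrl.get_obs()["ee_pos"]
for P,c in((t,(0,0,255)),((t[0],t[1],98),(0,255,255)),((529,-1.2,98),(0,255,0))):
    u=(proj(b,P)-[x,y]+.5)*k;cv2.circle(I,tuple(int(v) for v in u),2,c,-1);print(u)
cv2.imwrite("pics/side2.png",I)
```

```text
[230.28439941 234.27359824]
[229.51898768 286.026526  ]
[231.53553165 288.76786897]
```

View pics/side2.png

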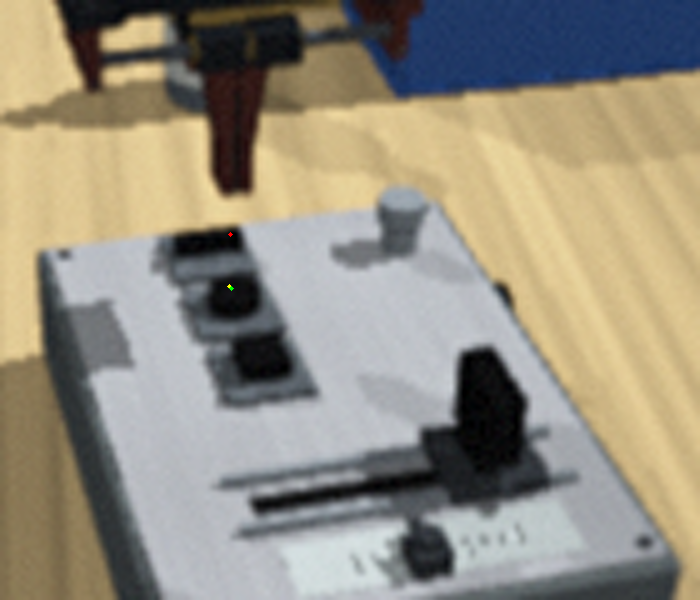

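The side view has the fingertips at about (233,188) in the crop, but the projected TCP is at (230,234). That is about 28 mm of height, so I won't press until it's explained. I'll take fresh pictures from both cameras.

Run:
```python
from h import *
o=ctrl.get_obs();t=np.array(o["ee_pos"]);print(o["t"],t,o["orientation"],o["qpos"])
b=cams.get_image("side");a=cams.get_image("top")
print(b["xyz"],b["rotation"],[k for k in b])
R=cv2.Rodrigues(np.array(o["orientation"],float))[0]
out=[]
for im,(x,y,dx,dy) in((b,(205,110,100,110)),(a,(205,120,100,110))):
    k=4;I=cv2.resize(im["image"][y:y+dy,x:x+dx,::-1],None,fx=k,fy=k,interpolation=cv2.INTER_CUBIC)
    for d,c in((0,(0,0,255)),(-28,(0,255,255)),(-80,(0,255,0))):
        u=(proj(im,t+R@[0,0,d])-[x,y]+.5)*k;cv2.circle(I,tuple(int(v) for v in u),2,c,-1)
    out.append(I)
cv2.imwrite("pics/both3.png",np.hstack(out))
```

```text
4.2333 [528.21662508   1.55372986 131.4171466 ] [-2.06524944e+00 -2.36725338e+00  1.27197705e-04] [-1.95793242e-02  3.64127161e-01  1.88866814e+00 -1.92600411e-05
  8.88905549e-01 -1.55624817e-01]
[ 426.02178483 -814.78570898  653.94176931] [-2.1753984   0.11987537 -0.08005843] ['image', 'camera_matrix', 'k1', 'xyz', 'rotation']
```

View pics/both3.png

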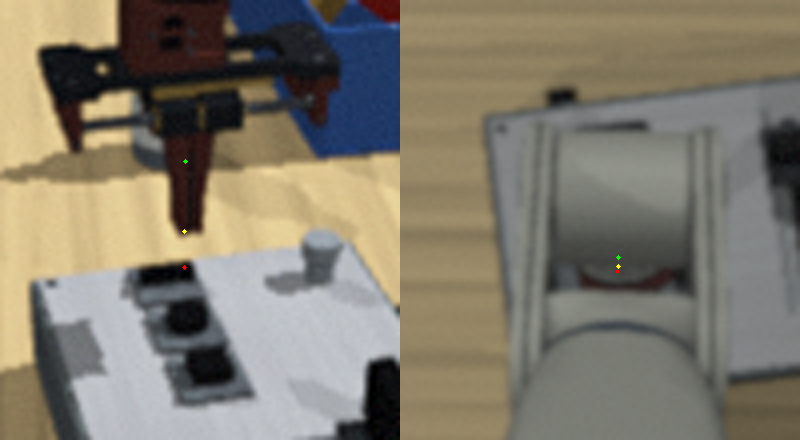

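The visible tip sits about 28 mm above the reported TCP along z, while its x and y agree. I'll go down under force guard, because contact will show which height is right.

>>> move_arm([
  [[-0.1, 0.02, 0.4], 0, 1],
  [[0, 0, 0.4], 0, 1],
  [[0, 0, 0.34], 0, 1],
  [[0, 0, 0], 0, 1],
  [[0, 0, 0], 0, 1],
  [[0, 0, 0], 0, 1],
])

```text
t: 4.83
ee_pos: [528.8, -0.8, 102.3]
orientation: [-2.065, -2.367, 0.0]
ft_force: [0.1, -0.1, 0.5]
width: 0.3
grasp_force: 0.0
```

>>> move_arm([
  [[0, 0, 0.1], 0, 1],
  [[0, 0, 0.1], 0, 1],
  [[0, 0, 0.1], 0, 1],
  [[0, 0, 0], 0, 1],
  [[0, 0, 0], 0, 1],
  [[0, 0, 0], 0, 1],
])

```text
t: 5.33
ee_pos: [528.8, -0.9, 95.0]
orientation: [2.065, 2.367, 0.0]
ft_force: [0.1, 0.1, -0.3]
width: 0.1
grasp_force: 0.0
```

There is no contact at TCP z=95, so the tip really is higher than reported. I keep going down guarded, expecting contact near z=70.

>>> move_arm([
  [[0, 0, 0.16], 0, 1],
  [[0, 0, 0.16], 0, 1],
  [[0, 0, 0.16], 0, 1],
  [[0, 0, 0.16], 0, 1],
  [[0, 0, 0], 0, 1],
  [[0, 0, 0], 0, 1],
  [[0, 0, 0], 0, 1],
])

```text
t: 5.92
ee_pos: [528.8, -0.9, 78.9]
orientation: [-2.065, -2.367, 0.0]
ft_force: [0.2, -0.1, -0.1]
width: 0.8
grasp_force: 0.0
```

Run:
```python
from h import *
o=ctrl.get_obs();t=np.array(o["ee_pos"]);print(o["t"],t,o["ft_force"])
im=cams.get_image("side");x,y,dx,dy=205,120,100,90;k=6
I=cv2.resize(im["image"][y:y+dy,x:x+dx,::-1],None,fx=k,fy=k,interpolation=cv2.INTER_CUBIC)
cv2.imwrite("pics/s4.png",I)
```

```text
5.9167 [528.80988117  -0.86280205  78.91007306] [ 0.24673035 -0.13813482 -0.13985605]
```

View pics/s4.png

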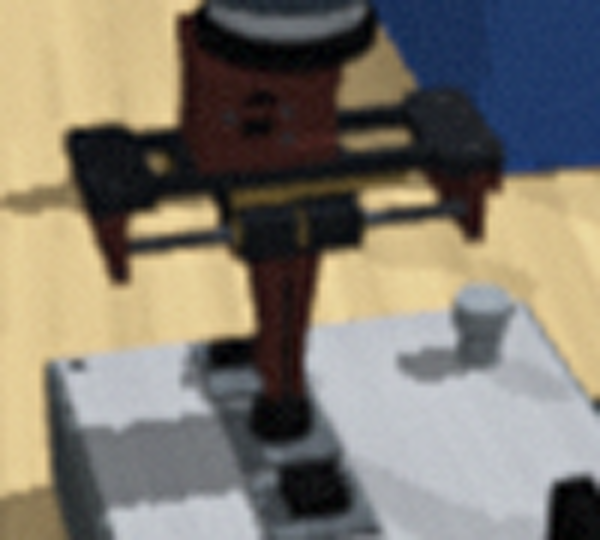

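The tip (285,400) is just above the round cap (281,412) and lined up with it. I continue in small guarded steps.

>>> move_arm([
  [[0, 0, 0.16], 0, 1],
  [[0, 0, 0.08], 0, 1],
  [[0, 0, 0.08], 0, 1],
  [[0, 0, 0], 0, 1],
  [[0, 0, 0], 0, 1],
])

```text
t: 6.38
ee_pos: [528.7, -0.8, 70.8]
orientation: [-2.065, -2.367, 0.0]
ft_force: [0.1, -0.2, 0.0]
width: 0.2
grasp_force: 0.0
```

>>> move_arm([
  [[0, 0, 0.08], 0, 1],
  [[0, 0, 0], 0, 1],
  [[0, 0, 0], 0, 1],
  [[0, 0, 0], 0, 1],
])

```text
t: 6.72
ee_pos: [528.9, -0.9, 69.0]
orientation: [2.065, 2.367, 0.0]
ft_force: [0.6, 0.7, 0.5]
width: 0.4
grasp_force: 0.0
```

>>> move_arm([
  [[0, 0, 0.08], 0, 1],
  [[0, 0, 0], 0, 1],
  [[0, 0, 0], 0, 1],
  [[0, 0, 0], 0, 1],
])

```text
t: 7.05
ee_pos: [528.8, -0.8, 67.0]
orientation: [-2.065, -2.367, 0.0]
ft_force: [-0.2, -0.5, -0.0]
width: 0.3
grasp_force: 0.0
```

>>> move_arm([
  [[0, 0, 0.08], 0, 1],
  [[0, 0, 0], 0, 1],
  [[0, 0, 0], 0, 1],
  [[0, 0, 0], 0, 1],
])

```text
t: 7.38
ee_pos: [528.9, -0.8, 65.1]
orientation: [2.065, 2.367, 0.0]
ft_force: [0.0, -0.1, 2.3]
width: 0.5
grasp_force: 1.1
```

>>> move_arm([
  [[0, 0, 0.08], 0, 1],
  [[0, 0, 0], 0, 1],
  [[0, 0, 0], 0, 1],
  [[0, 0, 0], 0, 1],
])

```text
t: 7.72
ee_pos: [529.0, -0.9, 63.1]
orientation: [2.065, 2.367, 0.0]
ft_force: [0.6, 0.1, 3.3]
width: 0.5
grasp_force: 1.7
```

>>> move_arm([
  [[0, 0, 0.08], 0, 1],
  [[0, 0, 0], 0, 1],
  [[0, 0, 0], 0, 1],
  [[0, 0, 0], 0, 1],
])

```text
t: 8.05
ee_pos: [529.0, -0.9, 61.0]
orientation: [2.065, 2.367, 0.0]
ft_force: [0.0, -0.8, 5.7]
width: 0.4
grasp_force: 2.3
```

Contact was at about z=66.4, so the real tip is about 31.5 mm higher than reported. The force follows the key spring. I press to the stop and then lift.

>>> move_arm([
  [[0, 0, 0.08], 0, 1],
  [[0, 0, 0.04], 0, 1],
  [[0, 0, 0], 0, 1],
  [[0, 0, 0], 0, 1],
  [[0, 0, 0], 0, 1],
])

```text
t: 8.47
ee_pos: [529.2, -0.9, 60.2]
orientation: [2.065, 2.367, 0.001]
ft_force: [-7.6, -0.8, 28.9]
width: 0.3
grasp_force: 14.3
```

The round key is at its stop with 28.9 N. I lift, move over to the square key and press the same way.

>>> move_arm([
  [[0, 0, -0.3], 0, 1],
  [[0, 0, -0.7], 0, 1],
  [[0, 0, 0], 0, 1],
  [[-0.8, 0, 0], 0, 1],
  [[-0.8, 0, 0], 0, 1],
  [[-0.73, 0.02, 0], 0, 1],
  [[0, 0, 0], 0, 1],
  [[0, 0, 0], 0, 1],
  [[0, 0, 0.4], 0, 1],
  [[0, 0, 0.16], 0, 1],
  [[0, 0, 0], 0, 1],
  [[0, 0, 0], 0, 1],
  [[0, 0, 0], 0, 1],
])

```text
t: 9.55
ee_pos: [537.1, -57.9, 68.8]
orientation: [-2.064, -2.368, 0.0]
ft_force: [-0.0, 0.1, 0.2]
width: 0.4
grasp_force: 0.0
```

>>> move_arm([
  [[0, 0, 0.08], 0, 1],
  [[0, 0, 0.08], 0, 1],
  [[0, 0, 0.08], 0, 1],
  [[0, 0, 0], 0, 1],
  [[0, 0, 0], 0, 1],
  [[0, 0, 0], 0, 1],
])

```text
t: 10.05
ee_pos: [537.6, -58.3, 63.2]
orientation: [2.065, 2.367, 0.001]
ft_force: [0.9, 2.3, 4.3]
width: 0.4
grasp_force: 1.6
```

>>> move_arm([
  [[0, 0, 0.08], 0, 1],
  [[0, 0, 0.08], 0, 1],
  [[0, 0, 0], 0, 1],
  [[0, 0, 0], 0, 1],
  [[0, 0, 0], 0, 1],
])

```text
t: 10.47
ee_pos: [537.7, -58.4, 60.4]
orientation: [2.065, 2.367, 0.001]
ft_force: [-3.0, 3.4, 18.3]
width: 0.7
grasp_force: 9.2
```

The square key reached its stop too (18 N at the same height). I nudge it once more, then lift clear, open and move over the handle.

>>> move_arm([
  [[0, 0, 0.04], 0, 1],
  [[0, 0, 0], 0, 1],
  [[0, 0, -0.3], 0, 1],
  [[0, 0, -0.9], 0, 1],
  [[0, 0, -1], 0, 0],
  [[0, 0, -1], 0, 0],
  [[-0.8, 0.6, 0], 0, 0],
  [[-0.8, 0.6, 0], 0, 0],
  [[-0.8, 0.6, 0], 0, 0],
  [[-0.8, 0.6, 0], 0, 0],
  [[-0.8, 0.6, 0], 0, 0],
  [[0, 0, 0], 0, 0],
  [[0, 0, 0], 0, 0],
  [[0, 0, 0], 0, 0],
])

```text
t: 11.63
ee_pos: [623.8, -147.2, 137.0]
orientation: [-2.064, -2.366, 0.002]
ft_force: [-0.2, -0.8, -0.5]
width: 63.6
grasp_force: 0.0
```

Run:
```python
from h import *
o=ctrl.get_obs();t=np.array(o["ee_pos"]);print(o["t"],t,o["width"])
im=cams.get_image("side");x,y,dx,dy=215,120,130,120;k=5
I=cv2.resize(im["image"][y:y+dy,x:x+dx,::-1],None,fx=k,fy=k,interpolation=cv2.INTER_CUBIC)
u=(proj(im,t+[0,0,31.5])-[x,y]+.5)*k;cv2.circle(I,tuple(int(v) for v in u),2,(0,0,255),-1)
cv2.imwrite("pics/s5.png",I)
```

```text
11.6333 [ 623.83122571 -147.17781547  137.03821349] 63.58389784928219
```

View pics/s5.png

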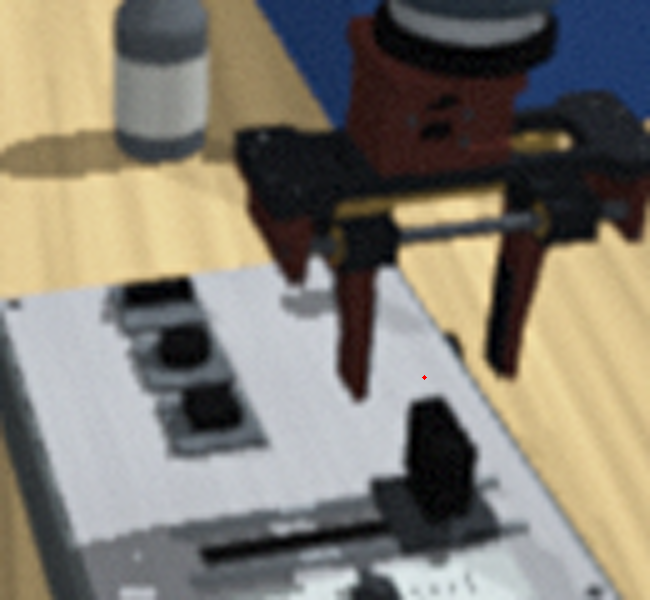

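Fingers straddle the handle (tips at (357,397) and (505,375), handle top at (425,400)), and the keys are back up. I go down and grip.

>>> move_arm([
  [[0, 0, 0], 0, 0],
  [[0, 0, 0], 0, 0],
  [[0, 0, 0], 0, 0],
  [[0, 0, 0], 0, 0],
  [[0, 0, 0.6], 0, 0],
  [[0, 0, 0.6], 0, 0],
  [[0, 0, 0.6], 0, 0],
  [[0, 0, 0.5], 0, 0],
  [[0, 0, 0.35], 0, 0],
  [[0, 0, 0], 0, 0],
  [[0, 0, 0], 0, 0],
])

```text
t: 12.6
ee_pos: [624.9, -147.3, 71.4]
orientation: [-2.065, -2.367, 0.001]
ft_force: [-0.3, -0.4, 0.5]
width: 87.6
grasp_force: 0.0
```

>>> move_arm([
  [[0, 0, 0], 0, 1],
  [[0, 0, 0], 0, 1],
  [[0, 0, 0], 0, 1],
  [[0, 0, 0], 0, 1],
  [[0, 0, 0], 0, 1],
  [[0, 0, 0], 0, 1],
  [[0, 0, 0], 0, 1],
  [[0, 0, 0], 0, 1],
  [[0, 0, 0], 0, 1],
  [[0, 0, 0], 0, 1],
  [[0, 0, 0], 0, 1],
  [[0, 0, 0], 0, 1],
])

```text
t: 13.6
ee_pos: [626.6, -147.3, 71.8]
orientation: [2.064, 2.366, 0.003]
ft_force: [5.4, 0.6, -3.3]
width: 19.9
grasp_force: 30.0
```

Gripped at 19.9 mm with 30 N. The estimated pull is about 37–38 mm. I pull 34 mm first, then look closely.

>>> move_arm([
  [[0, -0.2, 0], 0, 1],
  [[0, -0.2, 0], 0, 1],
  [[0, -0.2, 0], 0, 1],
  [[0, -0.2, 0], 0, 1],
  [[0, -0.2, 0], 0, 1],
  [[0, -0.2, 0], 0, 1],
  [[0, -0.16, 0], 0, 1],
  [[0, 0, 0], 0, 1],
  [[0, 0, 0], 0, 1],
  [[0, 0, 0], 0, 1],
  [[0, 0, 0], 0, 1],
])

```text
t: 14.52
ee_pos: [593.7, -151.8, 71.8]
orientation: [2.063, 2.365, 0.004]
ft_force: [9.5, 1.4, -5.9]
width: 20.0
grasp_force: 30.0
```

Run:
```python
from h import *
o=ctrl.get_obs();print(o["t"],o["ee_pos"],o["ft_force"])
n=12;I=sum(cams.get_image("side")["image"].astype(float) for _ in range(n))/n
np.save("s6.npy",I)
x,y,dx,dy=262,208,66,50;k=12
cv2.imwrite("pics/s6.png",cv2.resize(I[y:y+dy,x:x+dx,::-1].astype(np.uint8),None,fx=k,fy=k,interpolation=cv2.INTER_CUBIC))
```

```text
14.5167 [ 593.73690724 -151.83504755   71.8334891 ] [ 9.46126839  1.36489784 -5.86330597]
```

View pics/s6.png

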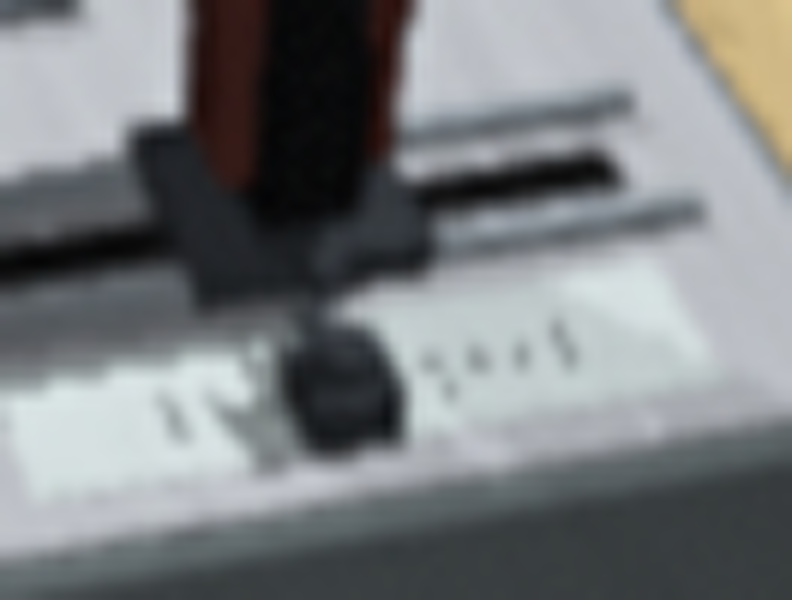

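The slide's pointer at (320,300) meets the marker around (320,330), a few mm short at most. I have one picture view left, so I'll get the offset numerically by fitting projected silhouettes of slide and marker, in this image and in the earlier home image.

```bash
cat > fit.py <<'E'
from h import *
from scipy.optimize import minimize
import itertools
P=(569.4,-69.3,.141)
def W(q):
    c,s=np.cos(P[2]),np.sin(P[2]);return np.array([P[0]+c*q[0]-s*q[1],P[1]+s*q[0]+c*q[1],q[2]])
box=lambda x0,x1,y0,y1,z0,z1:list(itertools.product((x0,x1),(y0,y1),(z0,z1)))
cyl=lambda x,y,r,z0,z1:[(x+r*np.cos(a),y+r*np.sin(a),z) for a in np.arange(0,6.28,.4) for z in(z0,z1)]
S=8
def hull(M,im,pts,roi,sh=(0,0)):
    u=np.array([(proj(im,W(q))-roi[:2]+.5)*S-.5+np.array(sh)*S for q in pts])
    cv2.fillConvexPoly(M,cv2.convexHull(np.round(u*16).astype(np.int32)),1.0,shift=4)
def slide(M,im,x,roi,sh,hh=140,pz=82):
    for b in(box(x-25,x+25,-110,-60,pz,92),box(x-3.5,x+3.5,-119,-110,86,90),box(x-10,x+10,-109,-61,92,hh)): hull(M,im,b,roi,sh)
def marker(M,im,x,y,roi,sh):   # y: origin
    for b in(box(x-10,x+10,y-27,y-7,80,94),cyl(x,y-17,6,94,100),box(x-3.5,x+3.5,y-8,y+3,86,90)): hull(M,im,b,roi,sh)
def run(im,G,roi,xs0,home,lo=50,hi=170):
    x,y,dx,dy=roi;T=np.clip((hi-G[y:y+dy,x:x+dx])/(hi-lo),0,1)
    def render(p):
        M=np.zeros((dy*S,dx*S),np.float32);slide(M,im,p[0],roi,p[3:5]);marker(M,im,p[1],p[2],roi,p[3:5])
        return cv2.resize(M,(dx,dy),interpolation=cv2.INTER_AREA)
    c=lambda p:np.mean(np.sqrt((render(p)-T)**2+.02))+1e-4*np.sum(np.square(p[3:5]))
    best=None
    for d in(-6,0,6):
      for e in(-3,3):
        r=minimize(c,[xs0+d,5+e,-125,0,0],method="Nelder-Mead",options=dict(initial_simplex=np.array([[xs0+d,5+e,-125,0,0]]+[np.array([xs0+d,5+e,-125,0,0])+v for v in np.diag([4,4,4,1,1])]),maxiter=600,xatol=.02,fatol=1e-6))
        if best is None or r.fun<best.fun:best=r
    print(home,"slide",best.x[0].round(2),"marker",best.x[1:3].round(2),"shift",best.x[3:].round(2),"diff",(best.x[0]-best.x[1]).round(2),"cost",best.fun.round(4));return render(best.x),T,best.x
if __name__=="__main__":
    im=cams.get_image("side")
    H=cv2.imread("pics/side1.png",0).astype(float);h=np.zeros((384,512));s=H[2::5,2::5];h[160:160+s.shape[0],205:205+s.shape[1]]=s
    G=cv2.cvtColor(np.load("s6.npy").astype(np.uint8),cv2.COLOR_RGB2GRAY).astype(float)
    o=[]
    for a in((50,170),(40,150),(60,130)):
        o.append(run(im,h,(282,214,38,36),45,"home",*a)); o.append(run(im,G,(272,222,34,25),11,"now",*a))
    col=[]
    for i in(0,1):
        R,T,_=o[i]; A=cv2.resize(np.hstack([T,R]),None,fx=8,fy=8,interpolation=cv2.INTER_NEAREST)*255
        col.append(cv2.copyMakeBorder(A,0,4,0,620-A.shape[1],cv2.BORDER_CONSTANT))
    cv2.imwrite("pics/fit.png",np.vstack(col))
E
python3 fit.py
```

```text
home slide 52.11 marker [   2.49 -125.26] shift [ 0.92 -0.11] diff 49.61 cost 0.2796
now slide 9.33 marker [   3.58 -124.45] shift [ 0.53 -0.  ] diff 5.75 cost 0.2421
home slide 52.22 marker [   2.71 -124.88] shift [ 0.82 -0.11] diff 49.51 cost 0.2536
now slide 8.74 marker [   2.97 -124.94] shift [ 0.69 -0.23] diff 5.77 cost 0.2337
home slide 54.55 marker [   4.88 -124.37] shift [0.   0.03] diff 49.67 cost 0.2542
now slide 10.22 marker [   4.39 -124.23] shift [ 0.22 -0.03] diff 5.84 cost 0.2283[ WARN:0@40.440] global loadsave.cpp:1063 imwrite_ Unsupported depth image for selected encoder is fallbacked to CV_8U.
```

View pics/fit.png

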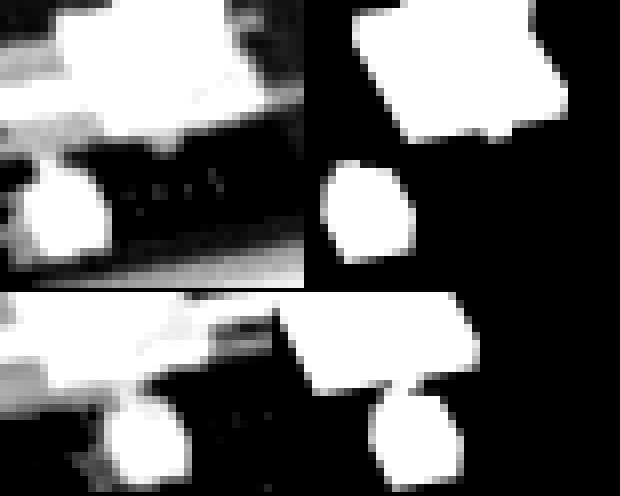

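The fit says the slide is about 5.8 mm short, and the slide's silhouette has moved 43 mm, which the 9.5 N spring force supports. Closing the grip must have dragged it about 8 mm. The pointer blob in the home view is off the plate's middle, so I check handle against plate in the home picture before finishing.

```bash
cat > f2.py <<'E'
from fit import *
im=cams.get_image("side")
H=cv2.imread("pics/side1.png",0).astype(float);h=np.zeros((384,512));s=H[2::5,2::5];h[160:160+s.shape[0],205:205+s.shape[1]]=s
print(h[198:240:1,288:318].astype(int)[[4,8,12,16,20]+list(range(22,40))])
print("handle foot/plate proj x=52:",[np.round(proj(im,W(q)),1).tolist() for q in((52,-109,92),(52,-110,92),(52,-119,90),(52,-119,80),(45,-119,90))])
roi=(290,196,24,24)
for lo,hi in((15,60),(20,45),(15,35)):
    x,y,dx,dy=roi;T=np.clip((hi-h[y:y+dy,x:x+dx])/(hi-lo),0,1)
    def ren(p):
        M=np.zeros((dy*S,dx*S),np.float32);hull(M,im,box(p[0]-10,p[0]+10,-109,-61,98,140),roi,(0,p[1]));return cv2.resize(M,(dx,dy),interpolation=cv2.INTER_AREA)
    c=lambda p:np.mean(np.sqrt((ren(p)-T)**2+.02)[:18])
    r=min((minimize(c,[a,0],method="Nelder-Mead",options=dict(initial_simplex=[[a,0],[a+4,0],[a,1]])) for a in(42,48,54)),key=lambda r:r.fun);print("handle",r.x.round(2),r.fun.round(3))
E
python3 f2.py
```

```text
[[164 165 164 167 167 163 164 156 101  35   1  14  11  12  12   8  19  71
  134 159 161 160 161 162 152 123 132 161 172 167]
 [166 168 165 165 164 164 172 159  80  13   0   6   8  12   5  10  13  12
   13  36  94 155 164 162 160 165 158 137 126 153]
 [163 166 164 167 166 167 167 122  50   3   5   2   3  11   9  13  10  16
   16   7   9  23  90 148 162 162 160 162 161 154]
 [164 153 147 150 153 145 143 123  58  14   6  11  10   4  14  15   4   6
   15  10   4  47 118 155 155 147 150 157 161 161]
 [112  54  24  18  29  28  21  28  23   9   7   0   6   8   4   9  13   1
   11  10   2  26  56 101 140 157 157 156 153 154]
 [ 82  66  37  15  32  26  27  33  23  15  14   7   9   8  11   8   4   6
    7   6  10  33  46  68 109 144 160 160 157 156]
 [ 87  79  48  27  24  25  23  28  22  29  24   3   7   0  11  13   5   9
   10  10  15  42  47  54  71 115 151 162 159 158]
 [ 91  85  64  35  25  29  29  30  29  30  27  15  10   5   4   0  11   9
   10  13  23  43  51  49  48  90 136 160 160 161]
 [ 73  70  65  38  24  28  25  32  27  29  24  20  14  12  10  13  16  28
   27  28  41  50  56  53 
[... 1266 characters left out ...]
188 186]
 [ 58  94 127 144 157 176 188 191 189 185 189 189 189 185 183 184 194 189
  191 186 172 187 193 189 186 190 190 187 187 188]
 [ 47  57  68  77 100 147 187 190 192 190 188 190 190 188 188 190 188 185
  189 178 150 176 192 189 189 187 190 188 190 189]
 [ 44  41  48  45  56 102 165 192 191 187 186 188 186 174 184 193 184 172
  185 183 154 161 186 188 189 189 189 188 189 187]
 [ 39  44  46  47  41  58 128 184 191 172 167 184 182 152 161 187 175 148
  180 190 174 146 178 191 185 188 189 188 188 188]]
handle foot/plate proj x=52: [[303.6, 226.4], [303.8, 226.6], [305.1, 229.7], [304.7, 232.9], [302.4, 230.1]]
handle [57.03  3.39] 0.191
handle [57.45  4.04] 0.193
handle [57.73  4.43] 0.196
```

Run:
```python
from fit import *
im=cams.get_image("side")
for x in(46,50,52,54):
    M=np.zeros((60*S,60*S),np.float32);roi=(280,190,60,60);hull(M,im,box(x-10,x+10,-109,-61,98,140),roi)
    print(x,[(r,[round((c+.5)/S-.5+280,1) for c in np.flatnonzero(M[int((r-190+.5)*S)])[[0,-1]]]) for r in(206,210,214)])
G=cv2.cvtColor(np.load("s6.npy").astype(np.uint8),cv2.COLOR_RGB2GRAY).astype(int)
print(G[226:247,274:302])
```

```text
46 [(206, [np.float64(291.3), np.float64(304.7)]), (210, [np.float64(290.9), np.float64(307.2)]), (214, [np.float64(291.1), np.float64(306.8)])]
50 [(206, [np.float64(292.9), np.float64(306.4)]), (210, [np.float64(292.4), np.float64(308.8)]), (214, [np.float64(292.8), np.float64(308.3)])]
52 [(206, [np.float64(293.7), np.float64(307.3)]), (210, [np.float64(293.2), np.float64(309.7)]), (214, [np.float64(293.6), np.float64(309.1)])]
54 [(206, [np.float64(294.4), np.float64(308.1)]), (210, [np.float64(293.9), np.float64(310.4)]), (214, [np.float64(294.4), np.float64(309.9)])]
[[ 43  30  31  36  39  37  37  37  31  19  13  12  17  17  23  31  37  45
   55  58  58  58  53  55  91 115 121 138]
 [ 19  20  27  36  37  38  36  39  37  27  23  24  25  26  34  50  53  54
   58  57  58  56  53  58 100 132 136 136]
 [ 14  20  26  34  37  38  37  38  38  33  30  30  30  33  43  55  56  51
   50  51  51  49  41  44  82 111 115 108]
 [ 35  38  42  38  36  37  38  37  37  36  34  32  30  34  50  57  49  40
   35  33  35  34  30  47  89 111 117 121]
 [ 73  77  74  57  37  35  36  37  36  37  35  35  3
[... 1237 characters left out ...]
213 189 194 216 215 191 186 197 190 142 119  84  40  30  42  45  46  49
   47  40  31  89 188 211 207 187 198 203]
 [219 200 170 204 220 204 161 145 144 131 122 102  63  32  35  37  35  37
   36  30  25  92 193 211 213 208 201 196]
 [221 209 169 189 217 217 187 146 133 134 136 128  87  41  28  29  31  29
   30  28  29  94 187 200 199 204 198 188]
 [220 216 191 188 214 222 212 180 146 135 138 135 106  61  33  28  30  36
   50  56  58 106 173 184 177 183 192 190]
 [220 221 217 215 220 222 221 210 177 141 130 132 126  93  63  54  60  78
  111 121 123 140 171 176 171 175 187 191]
 [218 220 221 220 216 217 217 212 194 146 126 132 151 145 131 122 125 140
  167 174 173 174 176 175 172 172 175 177]]
```

The handle's edges at home put it at x≈53, in line with the plate. The home blob was the pointer's shadow on the deck, so the total pull is about 49.6 mm with about 5.8 mm left. I pull 5 mm, then measure again with edge points as a cross-check.

>>> move_arm([
  [[0, -0.1, 0], 0, 1],
  [[0, -0.1, 0], 0, 1],
  [[0, 0, 0], 0, 1],
  [[0, 0, 0], 0, 1],
  [[0, 0, 0], 0, 1],
  [[0, 0, 0], 0, 1],
])

```text
t: 15.77
ee_pos: [588.9, -152.5, 71.8]
orientation: [2.063, 2.365, 0.004]
ft_force: [10.8, 2.1, -6.1]
width: 19.8
grasp_force: 30.0
```

```bash
cat > f3.py <<'E'
from fit import *
ims=[cams.get_image("side") for _ in range(8)];im=ims[0];o=ctrl.get_obs();print(o["t"],o["ee_pos"],o["ft_force"])
I=np.mean([i["image"].astype(float) for i in ims],0);np.save("s7.npy",I)
G=cv2.cvtColor(I.astype(np.uint8),cv2.COLOR_RGB2GRAY).astype(float)
for a in((50,170),(60,130)): run(im,G,(270,222,34,25),6,"now",*a)
print(G[226:248,272:302].astype(int))
def L(u,z):
    w=onz(im,u,z);c,s=np.cos(P[2]),np.sin(P[2]);x,y=w[0]-P[0],w[1]-P[1];return np.round([c*x+s*y,-s*x+c*y],1)
print("old: plate L,R",L((277.7,231.5),82),L((297.8,228.3),82)," marker front L,R",L((286.5,244.5),81),L((295.1,243.5),81))
E
python3 f3.py
```

```text
16.1667 [ 588.92280223 -152.52461089   71.8224061 ] [10.15293209  2.32176932 -6.49893029]
now slide 7.32 marker [   5.58 -123.17] shift [-0.06  0.49] diff 1.75 cost 0.2445
now slide 5.24 marker [   3.69 -124.79] shift [ 0.7  -0.22] diff 1.55 cost 0.2288
[[ 49  32  35  38  38  36  38  37  26  14  11  14  13  13  18  28  32  43
   54  57  57  57  54  55  90 112 121 118 123 146]
 [ 21  19  30  36  38  38  38  37  35  27  23  22  21  22  31  48  53  55
   57  57  57  57  55  75 128 151 144 138 137 146]
 [ 11  17  29  36  39  36  37  37  38  35  31  29  28  31  42  55  58  57
   55  52  50  50  47  58  99 124 120 115 114 111]
 [ 24  28  35  35  37  38  39  37  39  39  35  32  33  34  47  56  55  48
   44  38  35  32  31  42  70 102 110 110 116 121]
 [ 61  66  67  50  40  37  37  37  37  36  37  34  34  31  36  50  48  37
   32  29  35  44  50  66  96 129 141 144 152 162]
 [101 100  96  74  44  33  35  33  34  32  33  35  32  28  34  45  46  43
   50  55  72 101 112 126 143 161 169 170 173 176]
 [ 97  97  96  86  48  32  32  35  34  38  42  45  48  52  42  40  50  79
  110 120 134 161 170 
[... 1301 characters left out ...]
189 217 217 185 147 133 133 137 128  87  40  27  30
   29  29  31  28  30  94 187 200 195 192 184 178]
 [218 218 220 216 191 187 213 223 213 180 146 135 136 135 106  60  33  28
   29  36  49  55  58 105 172 185 177 177 179 175]
 [219 219 219 221 216 215 220 223 221 209 177 141 131 133 126  94  64  54
   58  78 112 121 123 140 172 176 172 176 182 181]
 [219 218 219 219 220 221 217 218 217 213 194 147 125 133 151 145 132 121
  123 140 167 175 173 173 177 175 172 173 175 175]
 [214 211 213 210 208 208 204 205 204 197 187 160 152 161 184 191 187 174
  170 173 178 178 178 173 168 163 155 151 149 141]]
old: plate L,R [  -9.9 -100.8] [  40.9 -101.5]  marker front L,R [  -4.  -147.5] [  16.3 -149.2]
```

Run:
```python
import fit; from fit import *
im=cams.get_image("side")
g=lambda f:cv2.cvtColor(np.load(f).astype(np.uint8),cv2.COLOR_RGB2GRAY).astype(float)
s0=fit.slide
for pz in(80,84,87,89):
    fit.slide=lambda M,im,x,roi,sh,pz=pz:s0(M,im,x,roi,sh,140,pz)
    run(im,g("s6.npy"),(272,222,34,25),11,f"old{pz}");run(im,g("s7.npy"),(270,222,34,25),6,f"now{pz}")
```

```text
old80 slide 8.54 marker [   2.15 -126.29] shift [ 0.86 -0.64] diff 6.39 cost 0.2401
now80 slide 4.56 marker [   3.39 -125.27] shift [ 0.52 -0.16] diff 1.17 cost 0.2427
old84 slide 8.58 marker [   3.79 -122.67] shift [0.71 0.62] diff 4.79 cost 0.2448
now84 slide 5.52 marker [   3.77 -122.74] shift [0.75 0.56] diff 1.75 cost 0.2469
old87 slide 6.23 marker [   2.56 -119.65] shift [1.66 1.36] diff 3.67 cost 0.249
now87 slide 6.14 marker [   5.4  -119.86] shift [0.56 1.49] diff 0.74 cost 0.2516
old89 slide 6.47 marker [   3.46 -117.99] shift [1.59 1.99] diff 3.01 cost 0.252
now89 slide 3.78 marker [   3.72 -117.82] shift [1.53 1.89] diff 0.06 cost 0.2556
```

All the well-fitting estimates leave about 1.2 mm, so I make a final 1.2 mm pull and let it settle.

>>> move_arm([
  [[0, -0.05, 0], 0, 1],
  [[0, 0, 0], 0, 1],
  [[0, 0, 0], 0, 1],
  [[0, 0, 0], 0, 1],
  [[0, 0, 0], 0, 1],
  [[0, 0, 0], 0, 1],
])

```text
t: 16.72
ee_pos: [587.7, -152.7, 71.8]
orientation: [2.063, 2.365, 0.004]
ft_force: [10.0, 2.4, -6.1]
width: 20.2
grasp_force: 30.0
```

```bash
sed -i '/print(G\[/d;/"old:/d' f3.py; python3 f3.py
```

```text
17.1167 [ 587.73074336 -152.68109665   71.85206843] [ 8.96778194  2.45690237 -6.2745887 ]
now slide 4.97 marker [   5.07 -122.86] shift [0.27 0.52] diff -0.1 cost 0.2429
now slide 5.18 marker [   5.07 -124.5 ] shift [ 0.21 -0.05] diff 0.1 cost 0.228
```

The fit now puts slide and marker within ±0.1 mm of each other, with the grip steady, so I hand it in.

```bash
python3 -c "
from workcell import ctrl
print(ctrl.close_job())"
```

```text
the job is handed in; nothing more can be done
None
```

I pressed the round key and then the square key to their stops and left the bar key alone. The choke is gripped and held at the marker (my image fit puts the pointer within about 0.1 mm, though I'd trust it only to 1–2 mm), and the job was handed in at about 17 s.

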